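Step the filter wheel to green and press the hub button

ROBOT

A 6-joint arm with a two-finger parallel gripper is mounted at the origin on a cart in front of the work surface, level with it; the furniture and walls round the work are solid. World frame = base frame: x ahead of the robot, y to its left, z up, the work surface at z = 0. Lengths are in m, angles in degrees, forces in N, time in s.
With the tool pointing down it reaches from about 0.35 to 0.925 m from the base axis. Payload 6.4 kg.
Tool frame: the origin (TCP) lies on the centre line of the jaws, within the pads' length; the fingertips stand 19 mm ahead of it and the grasp point (between the pads) is the TCP; y points along the fingers, z is the direction in which the jaws open and shut, and the axes are right-handed (so a half turn about y gives the same grasp; the last joint's range is limited). The gripper opens to 85 mm and grips with 20 to 120 N. Pads are 22 mm wide; open, the fingers measure 114 mm over their backs; the gripper's body (76 mm by 85 mm) begins 54 mm behind the grasp point. The pads swing forward as they close: fully open they stand 13 mm farther back than shut.
Start: joints at [55.342, 14.043, 89.255, -0, 76.702, -9.975], TCP at [0.271, 0.591, 0.25] pointing down, gripper open.
Joint ranges: [-179.41, 179.41], [-58.25, 129.5], [7.25, 145.43], [-54.29, 234.29], [11.92, 165.04], [-157.13, 157.13]. Speed limits (degrees/s): [147.25, 147.25, 180, 180, 180, 180].

INTERFACE

Orientations are given as a 3x3 rotation matrix whose columns are the frame's x, y, z axes.
In Python, from station import env gives the robot as it stands. The module is installed in compiled form; this text tells all that it offers. Calls block until the motion is done:
- env.movep(position, orientation): joint-space move of the TCP to a pose.
- env.move_linear(position, frame=None, feed=0.15, max_force=None): straight line of the TCP; frame=None keeps the orientation; feed is the mean speed in m/s. With max_force (N) it stops when the force on the tool has changed by that much, and returns True; else False.
- env.goto_joints(angles): joint-space move.
- env.grip(opening, f_grip=None): finger opening in m; f_grip is the grip in N (None keeps the last); returns when the fingers have stopped.
- env.pause(seconds).
- env.ik(position, orientation): joint angles nearest the present ones, or None.
- env.sense(): the state.
- env.read_camera(name): name is "side" or "top"; returns the picture (400x640x3 uint8, blue, green, red); there is no depth.
- env.camera_params(name): a dict with "intrinsics" (3x3 intrinsics, pixels), "T" (4x4, takes a point from camera to world coordinates). Camera axes: x right, y down, z forward; pixel columns grow to the right and rows downward; lengths in m; the calibration is good to about 2 mm. A picture is of the moment at which its call begins. camera_params takes no time and is no camera call.
A pose or a line that the arm cannot do raises env.Unreachable and nothing moves.
- env.finish_job(): hands the job in, once; it reports no verdict.
The state is a dict: "time_s": time; "joints": joint angles; "qd": joint speeds; "joint_efforts": joint torques, N m; "position": TCP position; "tool_rot": TCP orientation; "contact_force": force on the tool from outside, world axes, zero at the start; "moment": the same for the moment, N m; "finger_gap": finger opening in m.
Only numpy, scipy, OpenCV 4.12 (cv2) and the standard library are available. Lean on these libraries where they do the work, as an engineer would, in place of code of your own. Each camera call takes 0.05 s, during which the arm holds its last target.

TASK

On the laser check meter, push the finger tabs to step the filter wheel round until the green filter has clicked in at the white arrow, then press the black button in the hub fully down and let it come up again. Only push: the meter must stay where it stands, and the parts and tools round it must be left alone.

Things in the scene. Friction and masses are not known exactly. Their poses are not given: they have to be found in the camera images.
- meter: Laser check meter: round grey base (radius 90 mm, 22 mm high, about 3 kg in all), standing loose on rubber. A black lug at its rim (to 113 mm from the axis) carries a white arrow that points at the axis. Origin: on the wheel's axis, at the underside; z up; the arrow lies on its -x side. All heights given here are above this origin.
- wheel (a joint): Turn of the filter wheel, rad, growing anticlockwise seen from above, endless both ways; 0 (or a full turn, 6.28) = green filter at the arrow. A click stop holds each filter at the arrow: pushing a tab takes 2 to 4 N, and once past the half-way hump (36 degrees) the wheel jumps on to the next click by itself. It may start between two clicks.
- green_filter (a point): Centre of the green filter. The aluminium wheel (radius 62 mm, top 34 mm high) carries five round coloured filters, 40 mm from the axis and 72 degrees apart; anticlockwise from above: green, red, yellow, white, blue.
- green_tab (a point): Top of the green tab, 73 mm from the axis and 66 mm high. Beside each filter, in the same direction from the axis, a tab of its colour stands up at the wheel's rim: 8 mm thick, 63 to 83 mm from the axis. A fingertip fits between the tabs, above the wheel.
- mark (a point): Where the green filter's centre must stand: on the line from the axis to the white arrow, 40 mm from the axis, 36 mm high. Fixed to the meter.
- button (a joint): Travel of the black push button: 0 = up, 0.006 = fully down (about 5 N); it springs back.
- button_top (a point): Centre of the top of the black button (radius 12 mm), on the wheel's axis in the hub; pressed straight down.
- coupling_a: Bystander: loose white chromed coupling, 33 mm across and 46 mm high, upright. Origin: centre of its underside.
- coupling_b: Bystander: a second loose coupling like coupling_a. Origin: centre of its underside.
- adapter_a: Bystander: loose black adapter box, 44 x 91 x 26 mm, on the near corner of the bench. Origin: centre of its underside.
- adapter_b: Bystander: loose black adapter box, 44 x 91 x 26 mm, left of the meter. Origin: centre of its underside.
- cleaner_bottle: Bystander: loose white lens-cleaner bottle with a blue band and red cap, upright, 51 mm across, 132 mm high, behind and left of the meter. Origin: centre of its underside.
- pocket_torch: Bystander: loose black pocket torch standing upright, 32 mm across, 100 mm high, behind and right of the meter. Origin: centre of its underside.

How it is judged:
By the outcome, as a careful person would: the job done as asked, in the order asked, and still so for the second after the job is handed in, with the robot touching nothing.
It also fails if it takes over 48 s, if anything falls off the work surface, if the arm or the gripper's body presses on something with over 40 N, if the wrist force passes 120 N, or if a joint passes its speed limit or range.

## Working session

There is one attempt and no reset: what is moved stays moved. The work goes in short steps, each a Python script; the robot and the scene stay as the last script left them, time stands still between calls to the robot, and variables do not carry over. Pictures are saved under pics/ and viewed, and the job is handed in when it is done.

```bash
mkdir -p pics; ls; python3 - <<'E'
from station import env
import cv2,numpy as np
for n in("side","top"):
    cv2.imwrite(f"pics/{n}0.png",env.read_camera(n)); p=env.camera_params(n); print(n,np.round(p["intrinsics"],1).tolist(),np.round(p["T"],3).tolist())
s=env.sense(); print(s["time_s"],s["position"],np.round(s["tool_rot"],3).tolist(),s["contact_force"],s["finger_gap"])
E
```

```text
pics
side [[441.9, 0.0, 322.2], [0.0, 441.9, 194.7], [0.0, 0.0, 1.0]] [[0.912, -0.18, 0.369, 0.193], [-0.411, -0.405, 0.817, -0.605], [0.003, -0.897, -0.443, 0.516], [0.0, 0.0, 0.0, 1.0]]
top [[497.3, 0.0, 328.8], [0.0, 497.3, 195.4], [0.0, 0.0, 1.0]] [[-0.072, -0.976, 0.205, 0.324], [-0.997, 0.071, -0.013, 0.193], [-0.001, -0.206, -0.979, 1.203], [0.0, 0.0, 0.0, 1.0]]
0.1 [0.27115118 0.59021235 0.24924537] [[0.909, -0.001, 0.418], [-0.418, -0.001, 0.909], [-0.0, -1.0, -0.002]] [ 0.53701335  0.43952386 -0.15117348] 0.08497169782598983
```

View pics/side0.png

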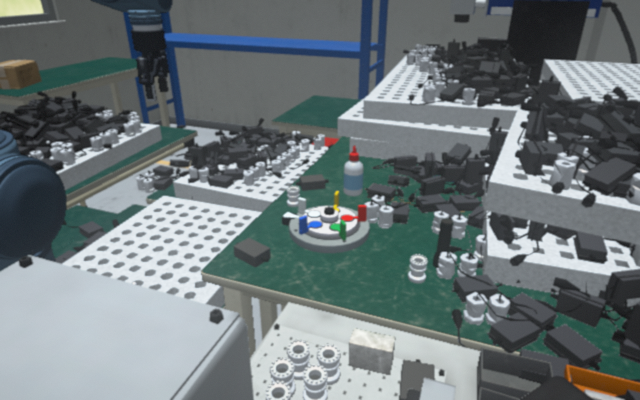

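View pics/top0.png

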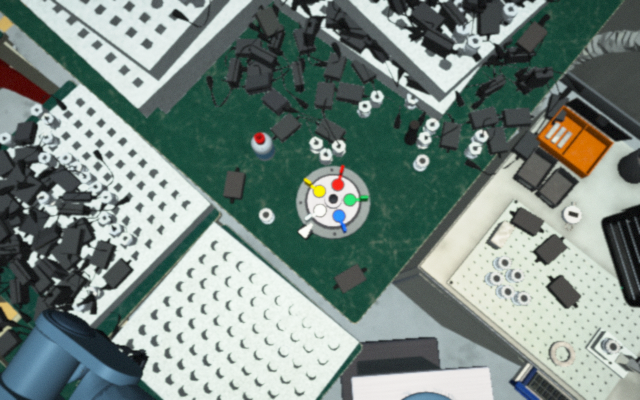

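The meter is at about (333,199) in the top view. The arrow is at its lower left, and the green tab is to the right at (362,198). I'll zoom in and measure.

```bash
cat > h.py <<'E'
import numpy as np,cv2
from station import env
P={n:env.camera_params(n) for n in("side","top")}
def ray(n,u,v):
    p=P[n];T=np.array(p["T"]);d=T[:3,:3]@np.linalg.inv(p["intrinsics"])@[u,v,1];return T[:3,3],d
def onz(n,u,v,z):
    o,d=ray(n,u,v);return o+d*(z-o[2])/d[2]
def proj(n,X):
    p=P[n];T=np.array(p["T"]);c=T[:3,:3].T@(np.array(X)-T[:3,3]);k=p["intrinsics"]@c;return k[:2]/k[2]
def blobs(img,x0,x1,y0,y1):
    hsv=cv2.cvtColor(img,cv2.COLOR_BGR2HSV);out={}
    R=dict(red=[(0,10),(170,180)],yellow=[(22,34)],green=[(55,80)],blue=[(100,125)])
    for k,rs in R.items():
        m=np.zeros(hsv.shape[:2],np.uint8)
        for a,b in rs: m|=cv2.inRange(hsv,(a,150,110),(b,255,255))
        w=np.zeros_like(m);w[y0:y1,x0:x1]=m[y0:y1,x0:x1]
        n,_,st,c=cv2.connectedComponentsWithStats(w)
        out[k]=[(int(st[i,4]),np.round(c[i],1).tolist()) for i in range(1,n) if st[i,4]>=8]
    return out
E
python3 - <<'E'
from h import *
t=cv2.imread("pics/top0.png");s=cv2.imread("pics/side0.png")
cv2.imwrite("pics/tz.png",cv2.resize(t[130:310,220:400],None,fx=3.3,fy=3.3,interpolation=cv2.INTER_CUBIC))
cv2.imwrite("pics/sz.png",cv2.resize(s[140:280,220:420],None,fx=4,fy=4,interpolation=cv2.INTER_CUBIC))
b=blobs(t,290,380,150,245);print(b)
for k,l in b.items():
    for a,c in l: print(k,a,np.round(onz("top",*c,.034),4))
print(onz("top",333,199,.036),onz("top",306,231,.022))
print(blobs(s,280,380,190,250))
E
```

```text
{'red': [(136, [338.5, 180.3])], 'yellow': [(150, [315.6, 188.2])], 'green': [(125, [353.0, 199.0])], 'blue': [(135, [339.7, 218.4])]}
red 136 [0.6046 0.1508 0.034 ]
yellow 150 [0.589  0.2073 0.034 ]
green 125 [0.5561 0.1196 0.034 ]
blue 135 [0.5114 0.155  0.034 ]
[0.55911243 0.16745487 0.036     ] [0.48873067 0.2372926  0.022     ]
{'red': [(149, [356.5, 214.0])], 'yellow': [(58, [335.9, 199.9])], 'green': [(12, [342.3, 222.8]), (49, [336.1, 227.0])], 'blue': [(155, [306.9, 224.5])]}
```

```bash
sleep 1
```

```text
(no output)
```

View pics/tz.png

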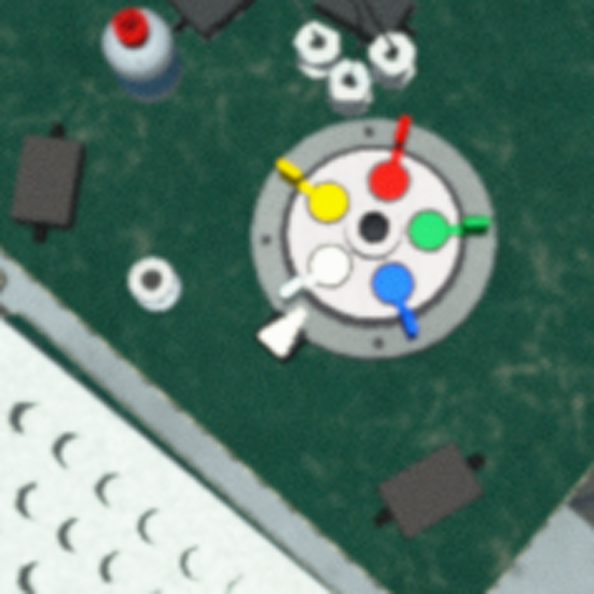

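View pics/sz.png

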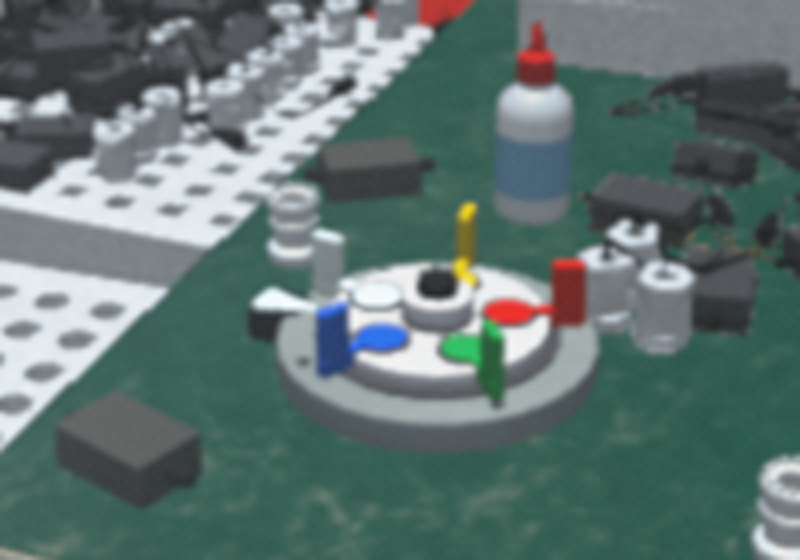

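Arrow: white lug at zoom (283,332), and the white filter and tab sit almost in front of it. Green is two steps anticlockwise from there, so it needs two clockwise steps. Next I'll measure the axis and angles.

```bash
python3 - <<'E'
from h import *
from scipy.optimize import least_squares
z=dict(green=(428,230),red=(388,180),yellow=(328,202),white=(329,265),blue=(394,284))
Q={k:onz("top",220+(x+.5)/3.3-.5,130+(y+.5)/3.3-.5,.036)[:2] for k,(x,y) in z.items()}
c=np.mean(list(Q.values()),0);print("axis",c)
names=["green","red","yellow","white","blue"];off=[]
for i,k in enumerate(names):
    d=Q[k]-c;a=np.degrees(np.arctan2(d[1],d[0]));off.append((a-72*i+180)%360-180);print(k,round(np.hypot(*d),4),round(a,1),round(off[-1],1))
print("green angle",np.mean(off))
for zz in(.022,.03):
  for p in((283,332),(305,312)):
    d=onz("top",220+p[0]/3.3,130+p[1]/3.3,zz)[:2]-c;print("arrow",zz,p,np.hypot(*d),np.degrees(np.arctan2(d[1],d[0])))
# button two-view: top (373,226)zoom ; side (437,281)/4
o1,d1=ray("top",220+373/3.3,130+226/3.3);o2,d2=ray("side",220+437/4,140+277/4)
A=np.stack([d1,-d2],1);t=np.linalg.lstsq(A,o2-o1,rcond=None)[0];print("button",o1+d1*t[0],o2+d2*t[1])
for n,p in dict(bott_cap=(130,25,.13),coup=(150,275,.046),c1=(350,80,.046),c2=(390,52,.046),c3=(318,42,.046)).items(): print(n,onz("top",220+p[0]/3.3,130+p[1]/3.3,p[2]))
# side check: project axis hub & green tab top
ga=np.radians(np.mean(off))
for X in([*c,.04],[*(c+.073*np.array([np.cos(ga),np.sin(ga)])),.066]): print(proj("side",X),(proj("side",X)-[220,140])*4,(proj("top",X)-[220,130])*3.3)
E
```

```text
axis [0.55681375 0.16810009]
green 0.0396 -92.0 -92.0
red 0.0402 -19.6 -91.6
yellow 0.0398 51.8 -92.2
white 0.0403 123.0 -93.0
blue 0.041 -163.0 -91.0
green angle -91.94393953789805
arrow 0.022 (283, 332) 0.09675431114095231 133.90410855578102
arrow 0.022 (305, 312) 0.07530779844352559 135.42379938437082
arrow 0.03 (283, 332) 0.09731894245378213 134.5055109697498
arrow 0.03 (305, 312) 0.07604541094368744 136.16891023522533
button [0.55587365 0.16777235 0.05814816] [0.55882674 0.16673927 0.05876921]
bott_cap [0.69348101 0.32504659 0.13      ]
coup [0.53417515 0.32922535 0.046     ]
c1 [0.66851707 0.17628858 0.046     ]
c2 [0.68776539 0.14541102 0.046     ]
c3 [0.6992733  0.19775091 0.046     ]
[328.08119281 216.64563274] [432.32477123 306.58253098] [372.28125785 229.77230048]
[342.11524138 221.63883581] [488.46096551 326.55534323] [475.57825569 218.65064141]
```

```bash
cat >> h.py <<'E'
C=np.array([0.5568,0.1681])
def pose(phi,z,r=.072,sg=1):
    a=np.radians(phi);x=sg*np.array([np.cos(a),np.sin(a),0]);y=np.array([0,0,-1.])
    return np.array([C[0]+r*np.cos(a),C[1]+r*np.sin(a),z]),np.stack([x,y,np.cross(x,y)],1)
E
python3 - <<'E'
from h import *
for sg in(1,-1):
    for phi in range(-56,-190,-22):
        q=env.ik(*pose(phi,.066,sg=sg));print(sg,phi,None if q is None else np.round(q,0).tolist())
E
```

```text
1 -56 [-0.0, 21.0, 101.0, -0.0, 57.0, -34.0]
1 -78 [-1.0, 18.0, 105.0, -0.0, 56.0, -13.0]
1 -100 [-2.0, 15.0, 109.0, -0.0, 55.0, 8.0]
1 -122 [-1.0, 13.0, 113.0, -0.0, 55.0, 31.0]
1 -144 [2.0, 11.0, 115.0, -0.0, 54.0, 56.0]
1 -166 [4.0, 10.0, 116.0, -0.0, 54.0, 80.0]
1 -188 [8.0, 11.0, 115.0, -0.0, 54.0, 106.0]
-1 -56 [-0.0, 21.0, 101.0, -0.0, 57.0, 146.0]
-1 -78 None
-1 -100 None
-1 -122 [-1.0, 13.0, 113.0, -0.0, 55.0, -149.0]
-1 -144 [2.0, 11.0, 115.0, -0.0, 54.0, -124.0]
-1 -166 [4.0, 10.0, 116.0, -0.0, 54.0, -100.0]
-1 -188 [8.0, 11.0, 115.0, -0.0, 54.0, -74.0]
```

sg=1 is within range along the whole arc. I'll close the gripper, move above the red-green gap, check in a picture, then lower.

```bash
python3 - <<'E'
from h import *
env.grip(0.0)
p,R=pose(-56,.22);env.movep(p,R);env.move_linear(pose(-56,.12)[0],feed=.15)
s=env.sense();print(s["time_s"],s["position"],s["finger_gap"],s["contact_force"])
a=env.read_camera("top")[130:280,240:440];b=env.read_camera("side")[120:270,240:440]
cv2.imwrite("pics/ab1.png",cv2.resize(np.vstack([a,b]),None,fx=2,fy=2,interpolation=cv2.INTER_CUBIC))
E
```

```text
3.775 [0.59781799 0.10855033 0.12103221] 0.00022965365503144428 [-0.09339874 -0.26801123 -0.18162617]
```

View pics/ab1.png

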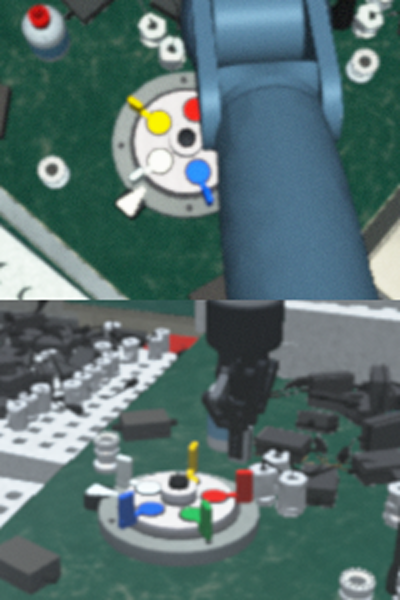

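The side view shows the closed fingertip at about (238,458), above the red-green gap and clear of the tabs. Now I'll lower it and sweep.

```bash
python3 - <<'E'
from h import *
if env.move_linear(pose(-56,.067)[0],feed=.08,max_force=8): print("hit",env.sense()["position"]);raise SystemExit
for phi in [-66,-76,-88,-100,-112,-124]:
    p,R=pose(phi,.067);h=env.move_linear(p,R,feed=.06,max_force=15)
    s=env.sense();print(phi,h,round(s["time_s"],2),np.round(s["contact_force"],1),np.round(s["position"],3))
    if h:break
a=env.read_camera("top")[130:280,240:440];b=env.read_camera("side")[120:270,240:440]
cv2.imwrite("pics/ab2.png",cv2.resize(np.vstack([a,b]),None,fx=2,fy=2,interpolation=cv2.INTER_CUBIC))
E
```

```text
-66 False 5.04 [ 0.8 -0.7 -0. ] [0.587 0.102 0.068]
-76 False 5.4 [-0.2  0.4 -0.3] [0.575 0.098 0.067]
-88 False 5.8 [0.1 0.5 1. ] [0.56  0.096 0.067]
-100 False 6.2 [-0.2  0.  -0.1] [0.544 0.097 0.067]
-112 False 6.6 [-0.3  0.4  0.3] [0.53  0.101 0.067]
-124 False 7.0 [-0.2 -1.1  0.5] [0.517 0.108 0.067]
```

View pics/ab2.png

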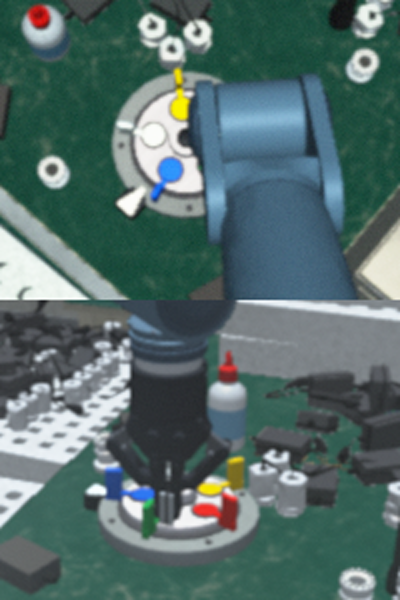

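Blue is now at the arrow in the top view, around (165,180), and the fingertip is trailing between green and red. One step is done, so I'll continue.

```bash
python3 - <<'E'
from h import *
for phi in [-136,-146,-156,-166,-176,-187]:
    p,R=pose(phi,.067);h=env.move_linear(p,R,feed=.06,max_force=15)
    s=env.sense();print(phi,h,round(s["time_s"],2),np.round(s["contact_force"],1),np.round(s["position"],3))
    if h:break
env.pause(.3)
a=env.read_camera("top")[130:280,240:440];b=env.read_camera("side")[120:270,240:440]
cv2.imwrite("pics/ab3.png",cv2.resize(np.vstack([a,b]),None,fx=2,fy=2,interpolation=cv2.INTER_CUBIC))
E
```

```text
-136 False 7.5 [0.1 0.2 1.4] [0.505 0.118 0.067]
-146 False 7.86 [-0.  -0.5 -0.2] [0.498 0.128 0.067]
-156 False 8.22 [ 0.9 -0.9 -0.2] [0.491 0.139 0.067]
-166 False 8.57 [0.6 0.8 0.3] [0.487 0.151 0.067]
-176 False 8.93 [ 0.6 -0.3  0.6] [0.485 0.163 0.067]
-187 False 9.32 [ 1.1 -0.2 -0.3] [0.485 0.177 0.067]
```

View pics/ab3.png

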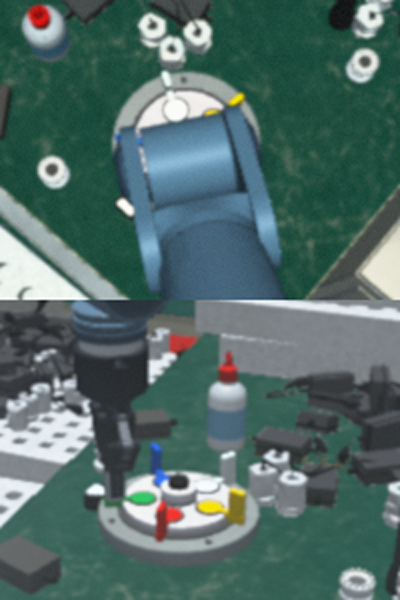

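```bash
cat >> h.py <<'E'
def check(name):
    t=env.read_camera("top");b=env.read_camera("side")
    cv2.imwrite(f"pics/{name}t.png",cv2.resize(t[130:310,220:400],None,fx=3.3,fy=3.3,interpolation=cv2.INTER_CUBIC))
    cv2.imwrite(f"pics/{name}s.png",cv2.resize(b[140:280,220:420],None,fx=4,fy=4,interpolation=cv2.INTER_CUBIC))
    return t,b
E
python3 - <<'E'
from h import *
env.move_linear(pose(-187,.2)[0],feed=.15)
p,R=pose(-187,.25);env.movep([.40,-.22,.25],R)
t,b=check("c4");print(env.sense()["time_s"],blobs(t,290,380,150,245))
E
```

```text
12.3667 {'red': [(138, [349.6, 211.2])], 'yellow': [(153, [349.6, 187.2])], 'green': [(126, [326.9, 218.6])], 'blue': [(142, [312.2, 199.8])]}
```

View pics/c4t.png

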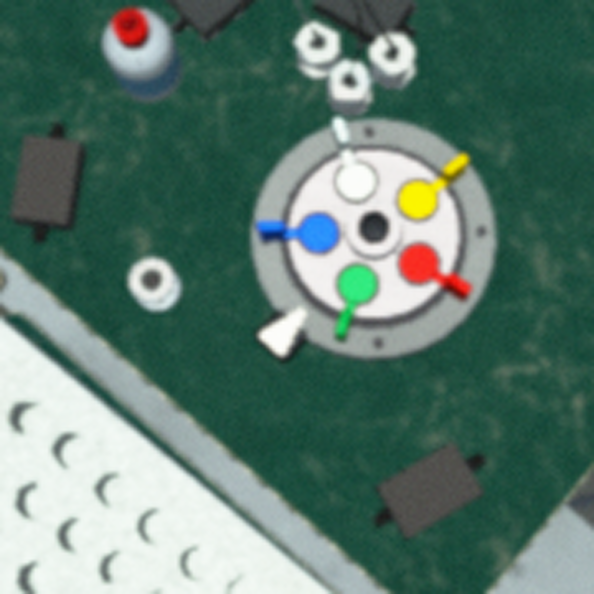

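View pics/c4s.png

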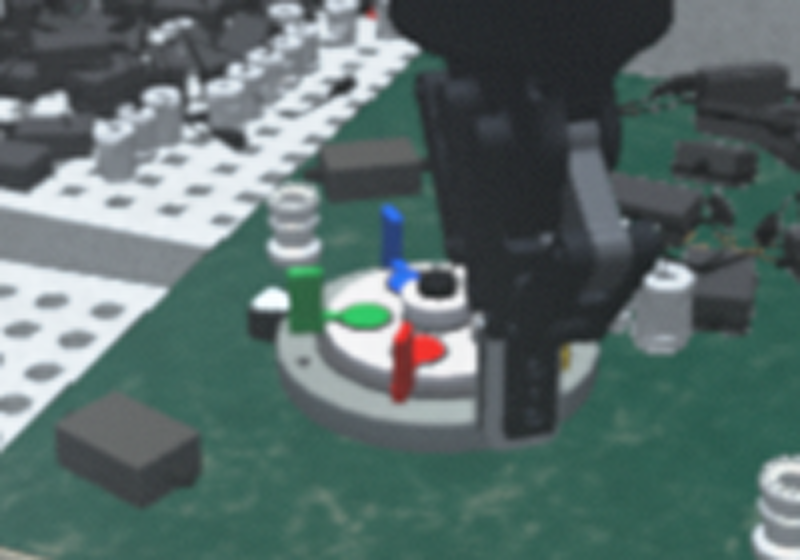

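```bash
python3 - <<'E'
from h import *
z=dict(green=(357,285),red=(419,263),yellow=(418,200),white=(355,182),blue=(319,233))
for i,k in enumerate(["green","red","yellow","white","blue"]):
    d=onz("top",220+(z[k][0]+.5)/3.3-.5,130+(z[k][1]+.5)/3.3-.5,.036)[:2]-C;print(k,np.hypot(*d),(np.degrees(np.arctan2(d[1],d[0]))-72*i)%360)
# base centre from hole marks/outline: holes (369,131),(482,231),(378,343),(265,240) base top z .022
h=[onz("top",220+x/3.3,130+y/3.3,.022)[:2] for x,y in((369,131),(482,231),(378,343),(265,240))]
print(np.mean(h,0),[np.degrees(np.arctan2(*(q-C)[::-1])) for q in h])
E
```

```text
green 0.04069276848187161 158.90730334005957
red 0.04005229278959868 159.1284410712638
yellow 0.04029076313281992 158.0541207885783
white 0.039580250948454805 159.62116405989855
blue 0.03946216313770001 158.90494906908538
[0.55605774 0.16714757] [np.float64(-2.5191952281560988), np.float64(-92.2070757251898), np.float64(178.82955671670064), np.float64(88.78602648005328)]
```

Green is at 159°, still 24° short of the arrow at about 135°. That is exactly where the finger left the tab, so it didn't jump on as described. I'll check whether it is creeping before pushing again.

```bash
python3 - <<'E'
from h import *
env.pause(.5);p,R=pose(172,.2);env.movep(p,R)
t,b=check("c5");print(env.sense()["time_s"],blobs(t,290,380,150,245),blobs(b,280,380,190,250))
p0=proj("side",[*(C+.073*np.array([np.cos(np.radians(159)),np.sin(np.radians(159))])),.066]);print("exp green tab top 159",p0,"exp at 135",proj("side",[*(C+.073*np.array([np.cos(np.radians(135)),np.sin(np.radians(135))])),.066]))
E
```

```text
14.4833 {'red': [], 'yellow': [], 'green': [(14, [323.1, 229.2])], 'blue': []} {'red': [(89, [322.7, 228.0])], 'yellow': [(161, [353.1, 223.0])], 'green': [(14, [295.8, 207.9]), (42, [310.8, 218.8])], 'blue': [(77, [318.3, 200.9])]}
exp green tab top 159 [294.72077268 207.0469995 ] exp at 135 [297.53005073 200.7806387 ]
```

View pics/c5s.png

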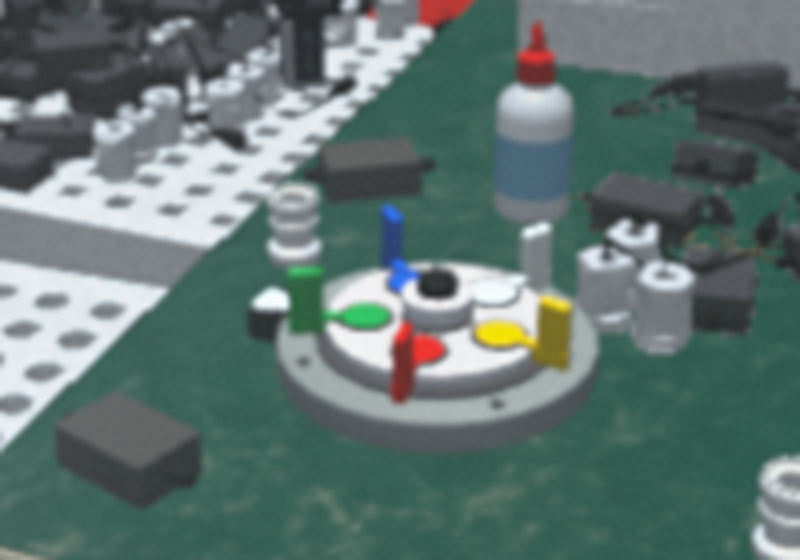

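It isn't creeping (green tab still at side (296,208), matching 159°). I'll re-enter behind the green tab and push on carefully towards the arrow.

```bash
python3 - <<'E'
from h import *
p,R=pose(-177,.2);env.move_linear(p,R,feed=.15)
if env.move_linear(pose(-177,.067)[0],feed=.12,max_force=8): print("hit");raise SystemExit
for phi in [-185,-190,-195,-200]:
    p,R=pose(phi,.067);h=env.move_linear(p,R,feed=.04,max_force=12)
    s=env.sense();print(phi,h,round(s["time_s"],2),np.round(s["contact_force"],1),np.round(s["moment"],2))
    if h:break
env.pause(.2);t,b=check("c6");print(blobs(b,270,380,180,250))
for a in(130,135,140,145,150): print(a,proj("side",[*(C+.04*np.array([np.cos(np.radians(a)),np.sin(np.radians(a))])),.036]))
E
```

```text
-185 False 16.48 [-0.3  0.2  0.5] [ 0.04 -0.01 -0.02]
-190 False 16.79 [-0.1  0.2 -0.1] [ 0.03 -0.01  0.01]
-195 False 17.1 [-1.   0.6 -1. ] [ 0.01 -0.05 -0.05]
-200 False 17.41 [ 0.3  0.2 -0. ] [-0.05  0.04  0.06]
{'red': [(41, [312.8, 227.5]), (64, [320.0, 226.7])], 'yellow': [(170, [349.4, 225.4])], 'green': [(39, [310.7, 216.7])], 'blue': [(61, [323.9, 198.9])]}
130 [311.95915282 214.40183102]
135 [311.31584211 215.08996884]
140 [310.79491011 215.80581198]
145 [310.40130933 216.54432264]
150 [310.13915614 217.30020426]
```

View pics/c6s.png

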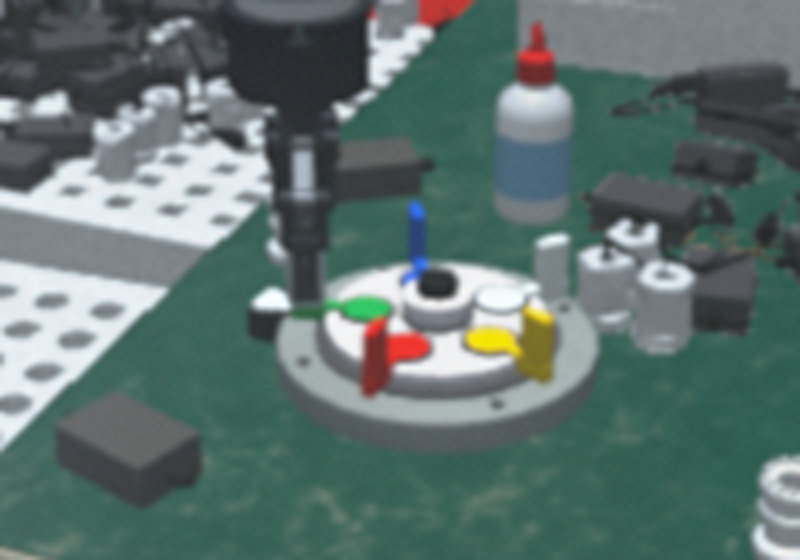

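View pics/c6t.png

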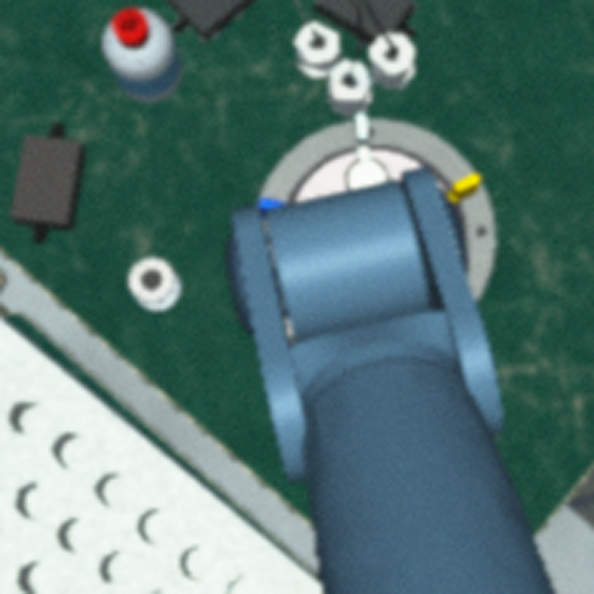

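It moves with the finger, with green now at about 145° and no click yet. I'll go on to about 136°, then lift and measure.

```bash
python3 - <<'E'
from h import *
for phi in [-204,-207,-209.5]:
    p,R=pose(phi,.067);h=env.move_linear(p,R,feed=.03,max_force=12)
    s=env.sense();print(phi,h,round(s["time_s"],2),np.round(s["contact_force"],1))
    if h:break
env.pause(.2)
env.move_linear(pose(-209.5,.15)[0],feed=.2)
env.movep([.40,-.1,.25],R)
t,b=check("c7");print(env.sense()["time_s"],blobs(t,290,380,150,245))
# filter centres: colour mask opened to drop the thin tab link
hsv=cv2.cvtColor(cv2.imread("pics/c7t.png"),cv2.COLOR_BGR2HSV)
for k,i,r in(("green",0,(60,78)),("red",1,(0,8)),("yellow",2,(24,34)),("blue",4,(103,120))):
    m=cv2.inRange(hsv,(r[0],140,110),(r[1],255,255));m[:110]=0;m[:,:240]=0
    m=cv2.morphologyEx(m,cv2.MORPH_OPEN,cv2.getStructuringElement(cv2.MORPH_ELLIPSE,(27,27)))
    M=cv2.moments(m)
    if M["m00"]==0: print(k,"none");continue
    x,y=M["m10"]/M["m00"],M["m01"]/M["m00"];d=onz("top",220+(x+.5)/3.3-.5,130+(y+.5)/3.3-.5,.036)[:2]-C
    print(k,round(x),round(y),round(np.hypot(*d),4),round((np.degrees(np.arctan2(d[1],d[0]))-72*i)%360,1))
E
```

```text
-204 False 18.02 [0.7 0.2 0.2]
-207 False 18.3 [-0.1 -0.3 -0.3]
-209.5 False 18.56 [ 0.4 -0.9  0.1]
20.6833 {'red': [(141, [342.8, 217.0])], 'yellow': [(150, [353.2, 195.5])], 'green': [(127, [319.1, 214.1])], 'blue': [(145, [313.9, 191.0])]}
green 336 272 0.04 132.8
red 401 279 0.04 133.3
yellow 428 221 0.0402 133.5
blue 323 209 0.0402 133.2
```

View pics/c7t.png

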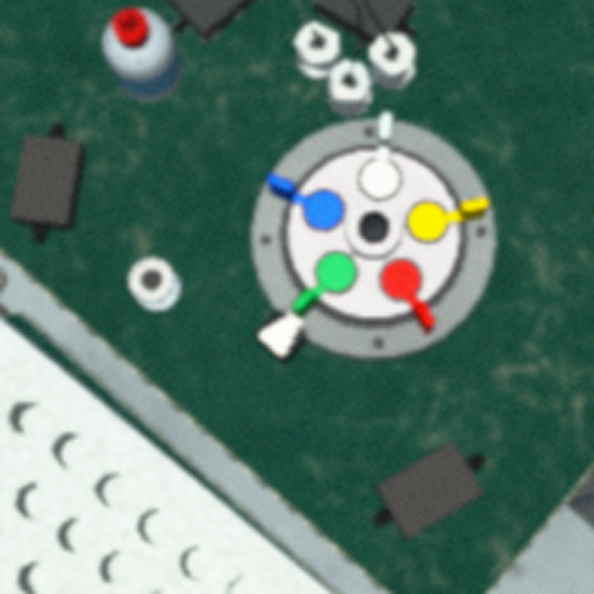

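Green clicked in. It stands at 133.2°, further than the finger pushed it (about 135.5°). That agrees with the arrow: 134.5° ± 1.5 directly, and 133.2° from the base's hole pattern. The meter hasn't moved. Now the button.

```bash
python3 - <<'E'
from h import *
B=np.array([.5565,.1677]);_,R=pose(-100,.2)
env.movep([*B,.16],R)
env.move_linear([*B,.095],feed=.15)
print("t",env.sense()["time_s"],env.sense()["position"])
h=env.move_linear([*B,.060],feed=.015,max_force=2.5);s=env.sense();print("touch",h,s["position"],s["contact_force"])
z1=s["position"][2]
h2=env.move_linear([*B,z1-.010],feed=.01,max_force=14);s=env.sense();print("bottom",h2,s["position"],s["contact_force"],s["time_s"])
env.pause(.3);s=env.sense();print(s["position"],s["contact_force"])
b=env.read_camera("side");cv2.imwrite("pics/c8s.png",cv2.resize(b[140:280,220:420],None,fx=4,fy=4,interpolation=cv2.INTER_CUBIC))
E
```

```text
t 22.4917 [0.55709803 0.16726174 0.09578842]
touch True [0.55648568 0.16766354 0.07604884] [-0.30654263  0.13719829  2.81519168]
bottom True [0.55653581 0.16766785 0.07307977] [-1.72200076  0.12796742  4.76512441] 24.3417
[0.55656561 0.16770962 0.07307748] [-1.06277264 -0.37209598  5.3628404 ]
```

View pics/c8s.png

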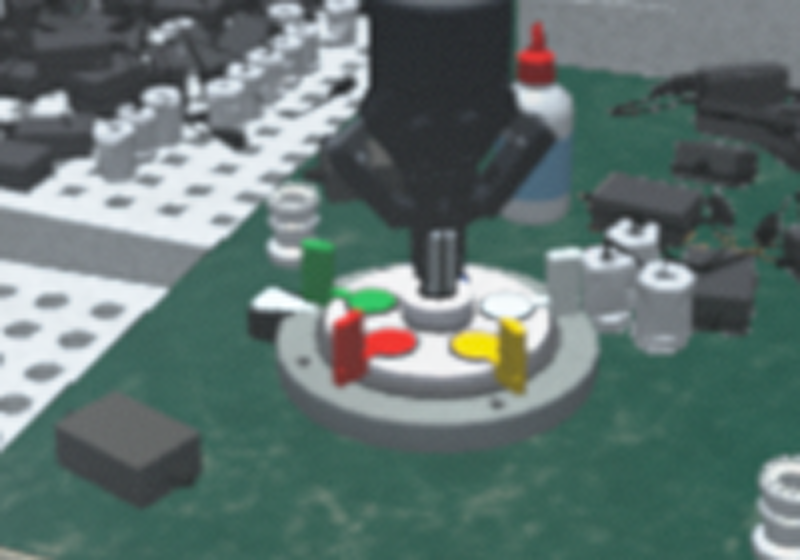

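It tripped at 14 N but settled at about 5 N. I'll press a bit deeper to be sure it is on the stop.

```bash
python3 - <<'E'
from h import *
B=np.array([.5565,.1677]);z=env.sense()["position"][2]
for k in range(1,8):
    h=env.move_linear([*B,z-.0008*k],feed=.008,max_force=18);env.pause(.1);s=env.sense();print(k,h,round(s["position"][2],5),np.round(s["contact_force"],1),round(s["time_s"],2))
    if s["contact_force"][2]>14 or h: break
E
```

```text
1 False 0.07298 [-3.3 -0.3  9.2] 25.07
2 False 0.07291 [-4.8 -2.1 14.2] 25.43
```

It is on a hard stop: 14 N with only 0.2 mm more movement. The spring force of about 5 N just before the stop matches full travel. Now I'll release and check.

```bash
python3 - <<'E'
from h import *
B=np.array([.5565,.1677])
env.move_linear([*B,.090],feed=.03);env.move_linear([*B,.17],feed=.15)
_,R=pose(-100,.2);env.movep([.40,-.1,.25],R)
t,b=check("c9");s=env.sense();print(s["time_s"],s["contact_force"],blobs(t,290,380,150,245))
E
```

```text
28.1917 [-0.01144241  0.93999606  0.49488775] {'red': [(142, [342.8, 217.0])], 'yellow': [(151, [353.2, 195.5])], 'green': [(126, [319.1, 214.1])], 'blue': [(144, [314.0, 191.1])]}
```

View pics/c9t.png

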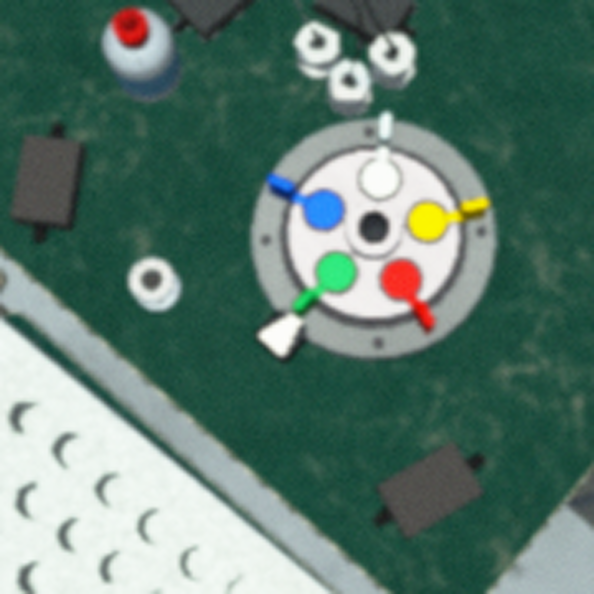

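View pics/c9s.png

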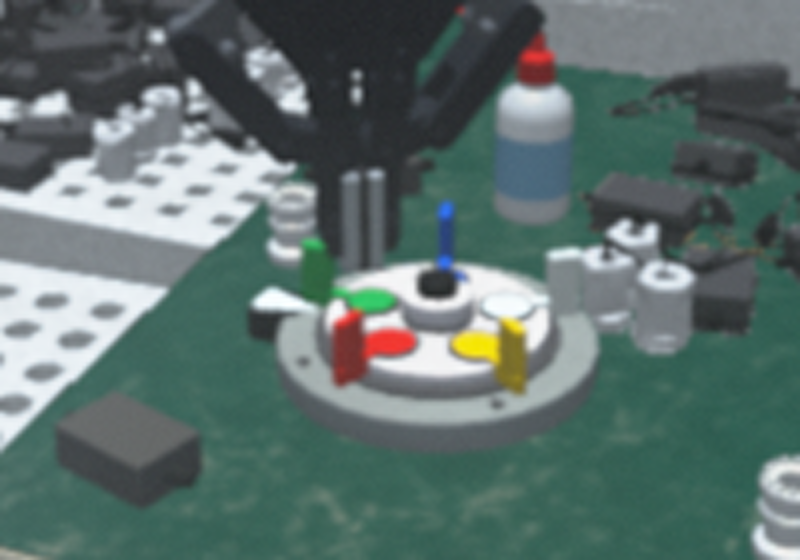

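Green is at the arrow (zoom (336,272)), the button is up again, and the meter and bystanders are unchanged. Before handing in I'll measure the arrow's direction more precisely.

```bash
python3 - <<'E'
from h import *
im=cv2.imread("pics/c9t.png");g=cv2.inRange(im,(185,185,185),(255,255,255));w=np.zeros_like(g);w[300:362,250:312]=g[300:362,250:312]
n,l,st,c=cv2.connectedComponentsWithStats(w);i=1+np.argmax(st[1:,4]);print(st[i],c[i])
cnt=np.argwhere(l==i)[:,::-1]
px=lambda p:(220+(p[0]+.5)/3.3-.5,130+(p[1]+.5)/3.3-.5)
for z in(.022,.026,.03,.034):
    Z=np.array([onz("top",*px(p),z)[:2] for p in cnt]);m=Z.mean(0);d=m-C
    ev=np.linalg.eigh(np.cov((Z-m).T))[1][:,1];
    print(z,np.hypot(*d),np.degrees(np.arctan2(d[1],d[0])),"axis",np.degrees(np.arctan2(ev[1],ev[0]))%180, np.hypot(*(Z-C).T).min(),np.hypot(*(Z-C).T).max())
# base outline centre/holes with dark mask
h=cv2.cvtColor(im,cv2.COLOR_BGR2GRAY);H=[]
for x,y in((369,131),(482,231),(378,343),(265,240)):
    q=255-h[y-8:y+9,x-8:x+9].astype(float);q=np.clip(q-np.percentile(q,70),0,None);yy,xx=np.mgrid[-8:9,-8:9];H.append(onz("top",*px((x+(q*xx).sum()/q.sum(),y+(q*yy).sum()/q.sum())),.022)[:2])
H=np.array(H);m=H.mean(0);print(m,[(round(np.hypot(*(q-m)),4),round(np.degrees(np.arctan2(*(q-m)[::-1])),1)) for q in H])
E
```

```text
[260 315  42  40 924] [281.00541126 333.55411255]
0.022 0.09848991673497766 133.02651337529787 axis 131.4941153059309 0.08191727124429993 0.11102409047624709
0.026 0.09875711786853554 133.32817313375088 axis 131.49411530593096 0.0822549432181056 0.11120788232762961
0.03 0.09902704170862064 133.6281966676738 axis 131.49411530593088 0.0825956676000435 0.1114187548847374
0.034 0.09929966605203477 133.92658093426152 axis 131.49411530593093 0.08293940677121772 0.11167755261112698
[0.55692754 0.16806421] [(np.float64(0.0789), np.float64(-1.8)), (np.float64(0.079), np.float64(-91.7)), (np.float64(0.0792), np.float64(178.3)), (np.float64(0.0791), np.float64(88.1))]
```

The arrow is at 133.3°, the hole pattern gives 133.2° and green is at 133.2°. They agree.

```bash
python3 - <<'E'
from h import *
env.finish_job()
E
```

```text
the job is handed in; nothing more can be done
```

The green filter is clicked in at the arrow, the button has been pressed fully down and let up again, and the job is handed in. The last clock reading was about 28 s, against the 48 s limit.

- **Wheel:** I pushed the green tab round clockwise by two steps with the closed fingertips. The wheel did not jump on by itself after the half-way hump, as the description said it would. It stayed 24° short where the finger left it, so I pushed a second time to bring green home.
- **Position check:** Green measured 133.2°, and the arrow 133.3° (133.2° from the base's hole pattern). The picture after the button press showed the filters in the same place. It also ended about 2° further than the finger had pushed it, which suggests the click stop pulled it in.
- **Button:** Pressed to a hard stop, reading about 5 N at the end of its travel. Adding force up to 14 N moved it only 0.2 mm more. It looks up again in the last side picture; I checked this by eye only.
- **Surroundings:** The meter and the bystanders in view were unmoved in the last pictures. I did not check the pocket torch there; it was outside the cropped views. The arm stood clear when I handed in.

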